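Find and mark a bar's balance point for hanging

ROBOT

A 7-joint arm with a two-finger parallel gripper is mounted at the origin on a cart in front of the work surface, level with it; the furniture and walls round the work are solid. World frame = base frame: x ahead of the robot, y to its left, z up, the work surface at z = 0. Lengths are in m, angles in degrees, forces in N, time in s.
With the tool pointing down it reaches from about 0.35 to 0.775 m from the base axis. Payload 3.1 kg.
Tool frame: the origin (TCP) lies midway between the tips of the shut fingers; the grasp point (between the pads) lies 19 mm behind it; z points along the fingers, y is the line along which they close (so a half turn about z gives the same grasp; the last joint's range is limited). The gripper opens to 85 mm and grips with 20 to 120 N. Pads are 22 mm wide; open, the fingers measure 114 mm over their backs; the gripper's body (76 mm by 85 mm) begins 54 mm behind the grasp point. The pads swing forward as they close: fully open they stand 13 mm farther back than shut.
Start: joints at [67.225, 17.813, 0.802, 86.603, -0.252, 75.585, -1.558], TCP at [0.192, -0.516, 0.231] pointing down, gripper open.
Joint ranges: [-154.91, 154.91], [-16.99, 109.72], [-72.82, 74.43], [7.12, 147.25], [-82.49, 262.49], [11.32, 116.49], [-174.64, 174.64]. Speed limits (degrees/s): [159.86, 159.86, 180, 180, 180, 180, 180].

INTERFACE

Orientations are given as [roll, pitch, yaw] about the fixed x, y, z axes, in that order (R = Rz(yaw) Ry(pitch) Rx(roll)).
In Python, from rig import sense, cams, job_done gives the robot as it stands.
- The arm moves only by the shell command python3 -m handwheel 'ROWS' [FORCE]. ROWS is JSON, a list of rows, each a list of 3 entries, a list of its own where there are three numbers: the closure, from 0 (fully open) to 1 (shut), then the shift along the tool's x, y, z scaled (see below), then the turn about the tool's z scaled (see below). In form: [[gripper, [tx, ty, tz], yaw], ...]. A call has exactly 5 rows; each row shifts and turns the commanded pose from where the row before left it, along the tool's axes as they then stand; what a row does not reach is not made up. The controller multiplies each number of a shift by 40 mm and each number of a turn by 0.1 rad. A row lasts 1/10 s, in which the tool goes at most 50 mm and 8.59 degrees, less where a joint would pass 70% of its speed; a pose out of reach is approached as far as the arm can. A call with a number of a shift or a turn outside -1 to 1 is refused whole. A call with a gripper value outside its range is refused whole. The fingers move at their own pace and stop on an object; FORCE is the grip in N (left out, the last holds). Time passes only in rows, so rows that do not move let the fingers close, or fill a call up. It gives the time, the measured TCP pose, the force, the opening and the grip force at its end, in the units of the state.
- sense(): the state, without advancing time (a new reading comes with each control period).
- cams.read_camera(name): name is "scene" or "top" or "wrist"; returns a dict with "color" (480x640x3 uint8, blue, green, red), "mtx" (3x3 intrinsics, pixels), "position" and "orientation" of the camera in the world; the wrist camera has in their place "hand_eye" (4x4, takes a point from camera to tool coordinates, whose origin is the TCP and whose axes are the flange's). Camera axes: x right, y down, z forward; pixel columns grow to the right and rows downward; lengths in m; the calibration is good to about 2 mm. A picture is of the moment at which its call begins: read the wrist's pose just before it. There is no depth.
- job_done(): hands the job in; it is judged then, once.
The state is a dict: "t": time; "qpos": joint angles; "qvel": joint speeds; "tau": joint torques, N m; "tool_pos": TCP position; "tcp_rot": TCP orientation; "force": force on the tool from outside, world axes, zero at the start; "wrist_torque": the same for the moment, N m; "width": finger opening in m; "finger_force": force on a finger pad.
Only numpy, scipy, OpenCV 4.12 (cv2) and the standard library are available. Lean on these libraries where they do the work, as an engineer would, in place of code of your own. Each camera call takes 0.05 s, during which the arm holds its last target. There are 200 camera calls.

TASK

The weighted bar on the sloping rack is to be hung level for spraying, so we need its balance point. Lay it across the knife edge of the balance stand, shift it along until it stays level by itself when you let go, then swing the marking arm down until its point rests on the bar, and leave the bar lying there, level and marked. Do not drop the bar on the bench or disturb the white tin behind and the small cup.

Things in the scene. Friction and masses are not known exactly. Their poses are not given: they have to be found in the camera images.
- bar: the loose part: flat bare-aluminium bar 40 x 200 x 8 mm (its x, y, z), 0.25 to 0.40 kg with the block on its upper face. Origin at the bar's centre, half-way through its thickness; y runs along it towards the block's end, z out of the upper face. It starts on the rack, block up, sloping 25 degrees about its long axis, its -x edge (nearer the robot) lower. Grip it across the 40 mm width.
- bar_mid (a point): the centre of the flat bar (4 mm under its upper face), axes as the bar's.
- block_mid (a point): centre of the dark steel block on the bar: 30 across, 28 along the bar, 24 mm high plus a 3 mm screw head. It is clamped fast, 62 to 82 mm from the bar's middle towards one end. Its weight is unknown: bar and block balance somewhere between 0.23 and 0.51 of the way from the bar's middle to the block's centre, to be found by trial.
- stand: the fixed balance stand; origin under the knife edge at the bench, x from the knife edge to the marking arm's hinge (away from the robot), y along the balanced bar, z up. Base plate 12 mm thick, 170 mm wide in y, from x = -75 to +110 mm. 50 mm to either side of the edge in y stand two equal low rests, 26 mm long in x, their rounded tops 64 mm above the bench.
- ridge (a point): middle of the knife edge's top, 72 mm above the bench, axes as the stand's. The edge is blunt: a flat land 10 mm wide in y and 26 mm long in x, less than the bar's width, so fingers on the bar's edges pass beside it. A bar out of balance tips about 10 degrees, heavy end down, onto a low rest and stays there; a balanced one stays level on the land alone.
- marker (a joint): angle of the marking arm about its hinge (rad): 0 when it is level and its point touches the upper face of a level 8 mm bar on the knife edge; 1.57 when it stands straight up. It starts raised at 1.40 to 1.70. Stiff enough to stay at any angle; about 1 N at its end moves it.
- marker_hinge (a point): hinge axis of the marking arm (along the stand's y), 95 mm behind the knife edge and 94 mm above the bench, axes as the stand's.
- marker_grip (a point): middle of the black knob (16 mm across, standing 24 mm up from the arm's upper face) at the free end of the marking arm, 95 mm from the hinge; the arm is 14 mm wide, 8 mm thick. When the arm is raised the knob points away from the robot. The marking point sticks out 14 mm below the arm's middle plane opposite the knob and comes down on the middle of the knife edge. With the arm down its upper face is 98 mm above the bench.
- rack: the fixed sloping rack in which the bar starts; origin on the bench under the bar's middle, whose centre is 120 mm up; base plate 8 mm thick. It carries the bar on two arms 12 mm wide, 62 mm to either side of the rack's middle, with lips 6 mm thick under the low edge; between the arms there is free space for fingers at both edges of the bar.
- tin: a bystander: white tin with a lid, 74 mm across, 132 mm high, origin at its foot; stays where it is.
- cup: a bystander: small clear plastic cup, 60 mm across, 55 mm high, origin at its foot; stays where it is.

How it is judged (in metres and radians):
On the way:
1. the bar lies level on the knife edge alone, untouched, with the marking arm still raised (angle between bar_mid's own z axis and vertical below 0.07 rad and z of bar_mid in the frame of stand between 0.07 and 0.083 m and x of bar_mid in the frame of stand between -0.018 and 0.018 m and linear speed of bar below 0.02 m/s and contact force between each of the fingers, the arm and bar below 0.05 N and value of joint marker above 0.7 rad), for 0.5 s.
At the end, for the whole second after the job is handed in: The bar lies at rest and level (within 4 degrees) across the knife edge, its middle line within 18 mm of the middle of the edge, not touched by the robot, with the marking arm down on it (within 0.06 rad of level) (angle between bar_mid's own z axis and vertical below 0.07 rad and z of bar_mid in the frame of stand between 0.07 and 0.083 m and x of bar_mid in the frame of stand between -0.018 and 0.018 m and linear speed of bar below 0.02 m/s and contact force between each of the fingers, the arm and bar below 0.05 N and value of joint marker between -0.06 and 0.06 rad).
It fails at once if the bar falls to the bench (height (world z) of bar_mid below 0.045 m).
It fails at once if a bystander is shifted by more than 25 mm (distance of any of tin, cup from where it was at the start of the episode above 0.025 m).
It also fails if it takes over 61 s, if anything falls off the work surface, if the arm or the gripper's body presses on something with over 40 N, if the wrist force passes 120 N, or if a joint passes its speed limit or range.

## Working session

There is one attempt and no reset: what is moved stays moved. The work goes in short steps, Python scripts to look and compute and a shell command to move; the robot and the scene stay as the last step left them, time stands still between calls to the robot, and variables do not carry over. Pictures are saved under pics/ and viewed, at most 10 in all, crops included, and the job is handed in when it is done.

```bash
ls; mkdir -p pics; cat > h.py <<'E'
import numpy as np, cv2
from scipy.spatial.transform import Rotation as R
from rig import sense, cams
def rot(o):
    o=np.array(o,float)
    if o.shape==(3,3): return o
    if o.size==3: return R.from_euler('xyz',o,degrees=True).as_matrix()
    return R.from_quat(o).as_matrix()
def shot(n,save=None):
    s=sense(); c=cams.read_camera(n)
    if n=='wrist':
        T=np.eye(4);T[:3,:3]=rot(s['tcp_rot']);T[:3,3]=s['tool_pos'];T=T@np.array(c['hand_eye'])
        P=T[:3,3];Q=T[:3,:3]
    else: P=np.array(c['position']);Q=rot(c['orientation'])
    if save: cv2.imwrite('pics/'+save,c['color'])
    return dict(img=c['color'],K=np.array(c['mtx']),P=P,R=Q)
def ray(c,u):
    d=c['R']@np.linalg.solve(c['K'],[u[0],u[1],1.]); return c['P'],d/np.linalg.norm(d)
def plane(c,u,z):
    p,d=ray(c,u); return p+d*(z-p[2])/d[2]
def tri(c1,u1,c2,u2):
    p,d=ray(c1,u1);q,e=ray(c2,u2)
    t=np.linalg.lstsq(np.c_[d,-e],q-p,rcond=None)[0]
    a=p+d*t[0];b=q+e*t[1]; return (a+b)/2,np.linalg.norm(a-b)
def proj(c,X):
    v=c['K']@(c['R'].T@(np.array(X)-c['P'])); return v[:2]/v[2]
E
python3 - <<'E'
from h import *
import pickle
s=sense();print(s)
for n in('scene','top'):
    c=cams.read_camera(n);print(n,c['mtx'],c['position'],c['orientation'])
d={n:shot(n,n+'0.png') for n in('scene','top','wrist')}
pickle.dump(d,open('d0.pkl','wb'))
cv2.imwrite('pics/a.png',cv2.resize(np.vstack([d['scene']['img']]),(800,600)))
E
```

```text
pics
{'t': 0.0, 'qpos': array([67.22534525, 17.86128677,  0.80115228, 86.6935199 , -0.25213811,
       75.58376635, -1.55705852]), 'qvel': array([-0.21241015, -0.01211693,  0.04316738,  0.00742895,  0.02763002,
       -0.039826  ,  0.02179867]), 'tau': array([-1.78792243e-05, -3.79911983e+01,  1.46055180e-01, -2.30590707e+01,
        1.23583156e-02,  1.37049914e-02, -2.84793902e-05]), 'tool_pos': array([ 0.19134137, -0.51485494,  0.2302019 ]), 'tcp_rot': array([-1.79863295e+02,  5.38530844e-03,  2.03917011e+01]), 'force': array([-0.09210879, -0.04801472, -0.16138422]), 'wrist_torque': array([ 0.01736979, -0.00793081,  0.01113646]), 'finger_force': 0.0, 'width': 0.08523747301349573}
scene [[573.69898128   0.         313.53051735]
 [  0.         573.69898128 234.32366546]
 [  0.           0.           1.        ]] [0.12131181 0.9244555  0.71320931] [-1.23526804e+02 -1.49459240e-01 -1.51141758e+02]
top [[488.57148682   0.         323.534903  ]
 [  0.         488.57148682 238.42796462]
 [  0.           0.           1.        ]] [0.45527944 0.15744564 0.94418309] [-174.71754985   -0.71692903  -91.35028797]
```

View pics/scene0.png

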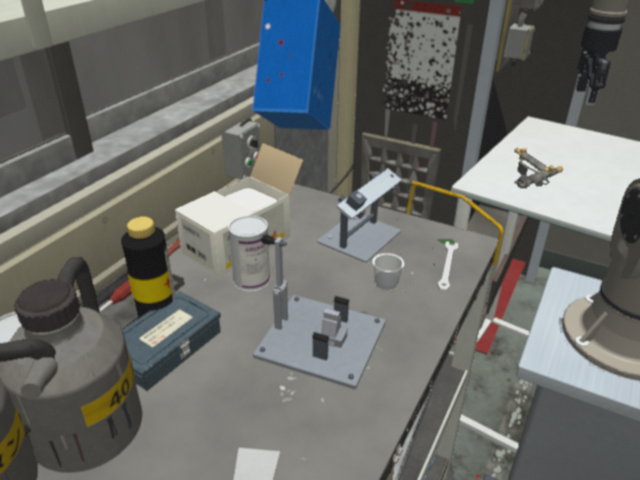

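View pics/top0.png

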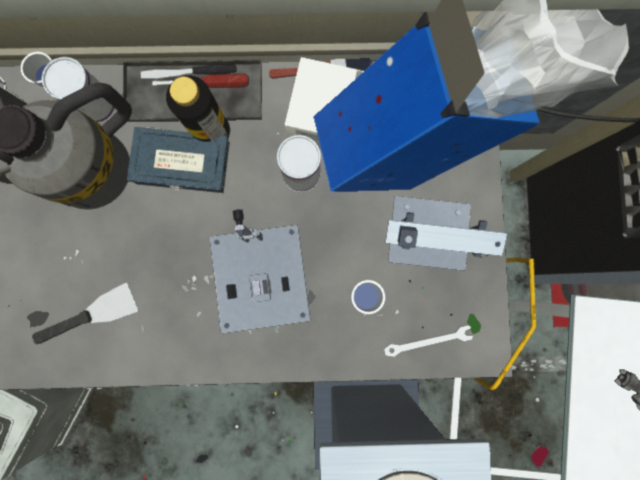

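The scene view shows the stand (base plate about 320,338, arm raised at 280,280), the bar on the rack (368,193) with its block at (355,198), the cup (388,271) and the tin (250,252). In the top view the bar runs from (388,233) to (505,243) with the block at (407,235), and the stand's edge is near (260,287). A blue box hangs over the area behind the rack.

```bash
python3 - <<'E'
from h import *
import pickle
d=pickle.load(open('d0.pkl','rb'))
def crop(n,u0,v0):
    im=d[n]['img'][v0:v0+100,u0:u0+133]
    return cv2.resize(im,(400,300),interpolation=cv2.INTER_CUBIC)
cv2.imwrite('pics/b.png',np.vstack([np.hstack([crop('top',380,190),crop('scene',300,155)]),np.hstack([crop('top',200,235),crop('scene',255,280)])]))
# masks: bar bright
for n,(u0,v0,u1,v1) in {'top':(380,210,515,265),'scene':(330,165,405,220)}.items():
    im=d[n]['img'][v0:v1,u0:u1].astype(int); g=im.min(2)
    m=(g>165).astype(np.uint8) if n=='top' else (g>150).astype(np.uint8)
    k,l,st,ce=cv2.connectedComponentsWithStats(m); i=1+np.argmax(st[1:,4])
    pts=np.argwhere(l==i)[:,::-1].astype(np.float32)
    r=cv2.boxPoints(cv2.minAreaRect(pts))+[u0,v0]; print(n,st[i],np.round(r,1).tolist())
    h=cv2.approxPolyDP(cv2.convexHull(pts.astype(np.int32)),3,True)[:,0]+[u0,v0];print(h.tolist())
# nominal guess on planes
c=d['top']
for nm,u,z in [('ridge',(260,287),.072),('cup',(368,297),.055),('tin',(298,157),.132),('bar',(446,238),.12)]: print(nm,plane(c,u,z))
E
```

```text
top [   6   10  121   35 2278] [[385.5, 243.0], [388.2, 219.6], [506.1, 232.9], [503.5, 256.3]]
[[506, 234], [501, 254], [386, 242], [390, 220]]
scene [  8   4  63  49 875] [[336.9, 204.6], [388.5, 164.3], [400.5, 179.6], [348.9, 220.0]]
[[400, 179], [352, 217], [338, 206], [387, 169]]
ridge [0.45167545 0.25934693 0.072     ]
cup [0.42897879 0.06643064 0.055     ]
tin [0.66962427 0.18551366 0.132     ]
bar [ 0.52728923 -0.06280135  0.12      ]
```

View pics/b.png

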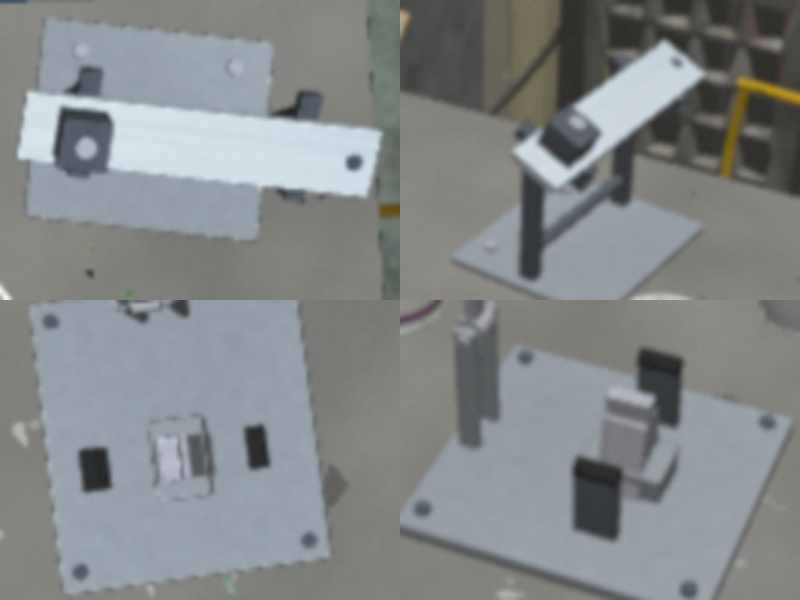

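```bash
python3 - <<'E'
from h import *
import pickle
d=pickle.load(open('d0.pkl','rb'));T=d['top'];S=d['scene']
P={'fl':((389.3,220.9),(337.9,205.5)),'nl':((386.3,242.2),(351.5,217.5)),'nr':((502,255.2),(401.4,179.3)),'fr':((506.7,233.2),(388,168.3)),
'screw':((408.5,239.2),(359,195.5)),'ridge':((256.5,287.5),(331.8,313.3)),'restL':((231.6,291.5),(320.5,335.5)),'restR':((285.5,283.9),(341.5,300)),'knob':((238.5,214),(267,240)),'tin':((298.5,154),(247,228)),'cup':((368,296.5),(388,264))}
X={}
for k,(a,b) in P.items():
    X[k],e=tri(T,a,S,b);print(k,X[k].round(4),round(e,4))
m=(X['fl']+X['nl']+X['nr']+X['fr'])/4;y=X['fl']+X['nl']-X['nr']-X['fr'];x=X['fl']+X['fr']-X['nl']-X['nr']
print('mid',m,'len',np.linalg.norm(y)/2,'w',np.linalg.norm(x)/2,'yaw of y-90',np.degrees(np.arctan2(-y[0],y[1])),'slope',np.degrees(np.arcsin(x[2]/np.linalg.norm(x))))
print('block along',(X['screw']-m)@y/np.linalg.norm(y))
r=X['restL']-X['restR'];print('stand yaw',np.degrees(np.arctan2(-r[0],r[1])),np.linalg.norm(r), (X['restL']+X['restR'])/2)
# base plate corners (crop)
for u in [(30,308),(297,300),(330,556),(65,595)]: print(plane(T,(200+u[0]/3.0075,235+(u[1]-300)/3),.012).round(4))
# blue box corners: bottom front (top view / scene)
for a,b in [((331,190),(255,112)),((455,110),(322,127))]: print('box',tri(T,a,S,b))
E
```

```text
fl [0.5566 0.0331 0.1264] 0.0028
nl [0.5227 0.0375 0.1106] 0.0011
nr [ 0.4954 -0.1605  0.1112] 0.0019
fr [ 0.5311 -0.1644  0.1279] 0.0029
screw [0.5235 0.0054 0.1447] 0.0022
ridge [0.4493 0.2656 0.066 ] 0.0036
restL [0.4443 0.3122 0.0559] 0.001
restR [0.4551 0.2147 0.0553] 0.0021
knob [0.5652 0.2777 0.1849] 0.0031
tin [0.6752 0.1837 0.1211] 0.0055
cup [0.4285 0.0651 0.0473] 0.0025
mid [ 0.52644359 -0.06357018  0.11903052] len 0.19945730643376866 w 0.03861969880123059 yaw of y-90 -7.596894682322082 slope 24.846224431120078
block along 0.06783586943945645
stand yaw 6.34930112160035 0.09810759382252565 [0.44970273 0.26348284 0.05562336]
[0.5475 0.3607 0.012 ]
[0.5488 0.1911 0.012 ]
[0.3866 0.1735 0.012 ]
[0.3666 0.3393 0.012 ]
box (array([0.60547609, 0.1594609 , 0.35191514]), np.float64(0.08287402633677017))
box (array([ 0.6771394 , -0.0620812 ,  0.24204699]), np.float64(0.06110783529570492))
```

```bash
python3 - <<'E'
from h import *
import pickle
d=pickle.load(open('d0.pkl','rb'));T=d['top'];S=d['scene']
for a,b in [((331,190),(322,127)),((315,118),(255,112)),((331,190),(305,127)),((378,99),(283,43))]: print('box',tri(T,a,S,b))
for x in (.6,.7,.8,.9):
    p,q=ray(S,(322,127)); print((p+q*(x-p[0])/q[0]).round(3), end=' ')
    p,q=ray(S,(255,112)); print((p+q*(x-p[0])/q[0]).round(3))
for z in (.2,.3,.4,.5,.6): print([plane(T,u,z).round(3) for u in((331,190),(535,118))])
cv2.imwrite('pics/c.png',cv2.resize(S['img'][0:140,220:380],(640,560)))
E
```

```text
box (array([0.55845631, 0.13139079, 0.33321453]), np.float64(0.031190476354113067))
box (array([0.66094461, 0.15489186, 0.34564533]), np.float64(0.004079799173887634))
box (array([0.57235088, 0.13680054, 0.32950893]), np.float64(0.002982472402684469))
box (array([0.64338444, 0.08840006, 0.44866094]), np.float64(0.006145310280212938))
[0.6  0.02 0.28] [0.6   0.239 0.386]
[ 0.7   -0.169  0.19 ] [0.7   0.096 0.317]
[ 0.8   -0.358  0.1  ] [ 0.8   -0.048  0.249]
[ 0.9   -0.547  0.009] [ 0.9   -0.191  0.18 ]
[array([0.599, 0.133, 0.2  ]), array([ 0.707, -0.191,  0.2  ])]
[array([0.579, 0.136, 0.3  ]), array([ 0.673, -0.144,  0.3  ])]
[array([0.56, 0.14, 0.4 ]), array([ 0.639, -0.097,  0.4  ])]
[array([0.541, 0.143, 0.5  ]), array([ 0.605, -0.05 ,  0.5  ])]
[array([0.522, 0.146, 0.6  ]), array([ 0.572, -0.004,  0.6  ])]
```

```bash
python3 -m handwheel --help 2>&1 | head; python3 - <<'E'
from h import *
s=sense();r=rot(s['tcp_rot']);print(r.round(3),s['tool_pos'],s['t'])
c=cams.read_camera('wrist');print(np.array(c['hand_eye']).round(3),c['mtx'])
E
```

```text
invalid input: not JSON, or not a number
[[ 0.937  0.348 -0.   ]
 [ 0.348 -0.937  0.001]
 [-0.    -0.001 -1.   ]] [ 0.19148291 -0.51523972  0.23077106] 0.25
[[-0.    -0.957 -0.289  0.073]
 [ 1.    -0.     0.     0.001]
 [-0.    -0.289  0.957 -0.143]
 [ 0.     0.     0.     1.   ]] [[341.73627958   0.         320.9331787 ]
 [  0.         341.73627958 238.48428252]
 [  0.           0.           1.        ]]
```

```bash
python3 -m handwheel '[[0,[0.76,-0.49,0],1],[0,[0.8,-0.41,0],1],[0,[0.84,-0.33,0],1],[0,[0.87,-0.24,0],1],[0,[0.89,-0.15,0],1]]' 40 && python3 -m handwheel '[[0,[0.9,-0.06,0],1],[0,[0.9,0.03,0],1],[0,[0.89,0.12,0],1],[0,[0.88,0.2,0],1],[0,[0.85,0.29,0],1]]'
cat >> h.py <<'E'
def to(X,yaw=None):
    s=sense();r=rot(s['tcp_rot']);p=s['tool_pos'];d=np.array(X)-p
    print('t',round(s['t'],2),'pos',p.round(4),'yaw',s['tcp_rot'].round(1),'F',s['force'].round(2),'w',round(s['width'],4),'units',(r.T@d/.04).round(2),end=' ')
    if yaw is not None: print('turn',round(-np.radians(yaw-s['tcp_rot'][2])/.1,2))  # about tool z (down)
E
python3 -c "
from h import *
to([.530,-.039,.095],82.4)"
```

```text
t: 0.8
tool_pos: [0.3425, -0.427, 0.2317]
tcp_rot: [-180.0, -0.0, -8.5]
force: [0.5, -0.5, 0.9]
width: 0.0855
finger_force: 0.0
t: 1.3
tool_pos: [0.4981, -0.5063, 0.2312]
tcp_rot: [-179.9, -0.0, -36.9]
force: [-0.1, -1.0, 0.7]
width: 0.0854
finger_force: 0.0
t 1.3 pos [ 0.4981 -0.5063  0.2312] yaw [-179.9   -0.   -36.9] F [-0.14 -1.04  0.7 ] w 0.0854 units [-6.38 -9.81  3.42] turn -20.83
```

```bash
sed -i 's/round(-np.radians(yaw-s/round(-np.radians((yaw-s/; s/\[2\])\/.1,2)/[2]+180)%360-180)\/.1,2)/' h.py; tail -2 h.py
python3 -m handwheel '[[0,[-0.31,-0.48,0],-1],[0,[-0.26,-0.51,0],-1],[0,[-0.21,-0.53,0],-1],[0,[-0.16,-0.55,0],-1],[0,[-0.1,-0.57,0],-1]]' >/dev/null&& python3 -m handwheel '[[0,[-0.04,-0.57,0],-1],[0,[0.01,-0.57,0],-1],[0,[0.07,-0.57,0],-1],[0,[0.13,-0.56,0],-1],[0,[0.18,-0.54,0],-1]]' > /dev/null && python3 -m handwheel '[[0,[0.24,-0.52,0],-1],[0,[0.29,-0.5,0],-1],[0,[0.34,-0.47,0],-1],[0,[0.38,-0.43,0],-1],[0,[0.42,-0.39,0],-1]]'
python3 -c "
from h import *
to([.530,-.039,.095],82.4)"
```

```text
print('t',round(s['t'],2),'pos',p.round(4),'yaw',s['tcp_rot'].round(1),'F',s['force'].round(2),'w',round(s['width'],4),'units',(r.T@d/.04).round(2),end=' ')
    if yaw is not None: print('turn',round(-np.radians((yaw-s['tcp_rot'][2]+180)%360-180)/.1,2))  # about tool z (down)
t: 2.8
tool_pos: [0.5188, -0.1633, 0.2312]
tcp_rot: [180.0, 0.0, 49.3]
force: [-0.1, 0.9, -0.7]
width: 0.0853
finger_force: 0.0
t 2.8 pos [ 0.5188 -0.1633  0.2312] yaw [180.    0.   49.3] F [-0.15  0.95 -0.67] w 0.0853 units [ 2.54 -1.82  3.41] turn -5.78
```

```bash

python3 -m handwheel '[[0,[0.42,-0.3,0],-1],[0,[0.45,-0.26,0],-1],[0,[0.48,-0.21,0],-1],[0,[0.49,-0.16,0],-1],[0,[0.51,-0.11,0],-1]]' >/dev/null&& python3 -m handwheel '[[0,[0.52,-0.06,0],-0.78],[0,[0,0,0.5],0],[0,[0,0,0.5],0],[0,[0,0,0],0],[0,[0,0,0],0]]' > /dev/null 
python3 -c "
from h import *
import pickle
to([.530,-.039,.095],82.4)
c=shot('wrist','w1.png');pickle.dump(c,open('w1.pkl','wb'))
cv=cv2.imread('pics/w1.png')
print([proj(c,X).round(1).tolist() for X in ([.5566,.0331,.1264],[.5227,.0375,.1106],[.4954,-.1605,.1112],[.5311,-.1644,.1279])])
"
```

```text
t 3.8 pos [ 0.531  -0.0402  0.1914] yaw [-180.     0.    82.1] F [ 0.8  -1.24 -0.11] w 0.0855 units [ 0.03 -0.03  2.41] turn -0.05
[[347.4, 127.8], [290.8, 128.8], [297.3, 394.0], [344.0, 409.1]]
```

View pics/w1.png

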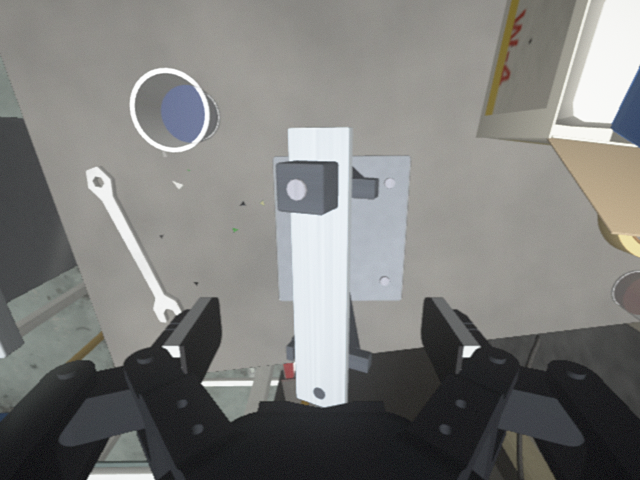

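The wrist view shows the bar centred between the fingers: its corners at (289,128), (350,128), (297,402) and (347,404) agree with the positions I measured. The cup is at (172,110), clear of the fingers. I'll descend and grip.

```bash

python3 -m handwheel '[[0,[0.03,-0.03,0.6],0],[0,[0,0,0.6],0],[0,[0,0,0.6],0],[0,[0,0,0.6],0],[0,[0,0,0],0]]' 40 && python3 -m handwheel '[[0.4,[0,0,0],0],[0.8,[0,0,0],0],[1,[0,0,0],0],[1,[0,0,0],0],[1,[0,0,0],0]]' 40
python3 -m handwheel '[[1,[0,0,0],0],[1,[0,0,-0.3],0],[1,[0,0,-0.6],0],[1,[0,0,-0.7],0],[1,[0,0,0],0]]' 40
python3 -c "
from h import *
to([.530,-.039,.095],82.4)
c=shot('wrist','w2.png')
t=shot('top','t2.png')
a=shot('scene');cv2.imwrite('pics/s2.png',np.hstack([c['img'][60:460,120:520],cv2.resize(a['img'][120:260,290:430],(400,400))]))
"
```

```text
t: 4.35
tool_pos: [0.5282, -0.039, 0.0934]
tcp_rot: [-179.7, 0.0, 82.1]
force: [-1.3, -0.8, -0.0]
width: 0.0851
finger_force: 0.0
t: 4.85
tool_pos: [0.5307, -0.0385, 0.0975]
tcp_rot: [179.9, 0.0, 82.2]
force: [-2.3, -0.0, 7.5]
width: 0.0373
finger_force: 39.2
t: 5.35
tool_pos: [0.5334, -0.0384, 0.1637]
tcp_rot: [179.5, -0.0, 82.2]
force: [1.0, 1.2, -3.1]
width: 0.0368
finger_force: 40.7
t 5.35 pos [ 0.5334 -0.0384  0.1637] yaw [179.5  -0.   82.2] F [ 0.98  1.21 -3.05] w 0.0368 units [-0.03 -0.1   1.72] turn -0.04
```

View pics/s2.png

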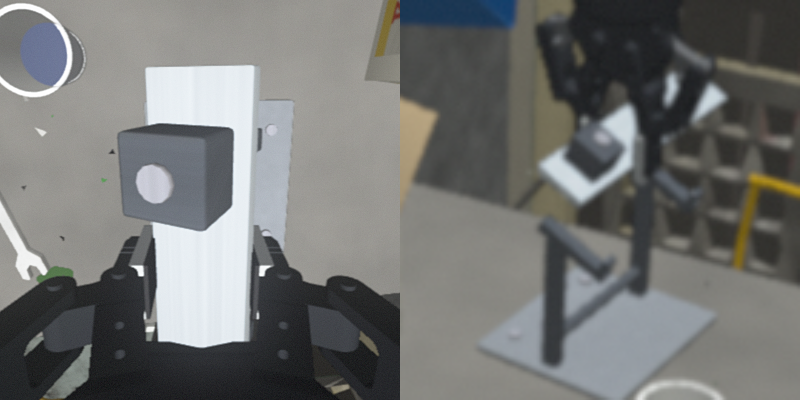

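The bar is held, at a steeper slope of about 36° (opening 36.8 mm), and is clear of the rack. The wrist view shows the block at (175,180) and the cup well off to the side. Next I'll carry it towards the stand.

```bash

python3 -m handwheel '[[1,[0.2,-0.5,-0.3],0],[1,[0.43,-0.6,-0.3],0],[1,[0.5,-0.6,-0.3],0],[1,[0.5,-0.5,0],0],[1,[0.5,-0.3,0],0]]' 40 && python3 -m handwheel '[[1,[0.5,0,0],-0.5],[1,[0.5,0,0],-0.5],[1,[0.5,0,0],-0.5],[1,[0.4,0,0],-0.5],[1,[0,0,0],-0.46]]' 40
python3 -c "
from h import *
import pickle
to([.44,.14,.2],96.3)
c=shot('wrist','w3.png');pickle.dump(c,open('w3.pkl','wb'))
for X in ([.4496,.264,.072],[.4443,.3135,.064],[.455,.2145,.064]): print(proj(c,X))
"
```

```text
t: 6.0
tool_pos: [0.4399, 0.0601, 0.1939]
tcp_rot: [-179.8, 0.1, 82.2]
force: [0.0, 0.2, -4.0]
width: 0.0372
finger_force: 40.8
t: 6.5
tool_pos: [0.4473, 0.1387, 0.1946]
tcp_rot: [-179.9, -0.2, 96.7]
force: [-0.1, 0.2, -2.4]
width: 0.0372
finger_force: 40.8
t 6.5 pos [0.4473 0.1387 0.1946] yaw [-179.9   -0.2   96.7] F [-0.14  0.22 -2.43] w 0.0372 units [ 0.05 -0.18 -0.13] turn 0.08
[345.89623164  58.35460379]
[347.40805815 -19.91461962]
[343.24352512 132.71190838]
```

View pics/w3.png

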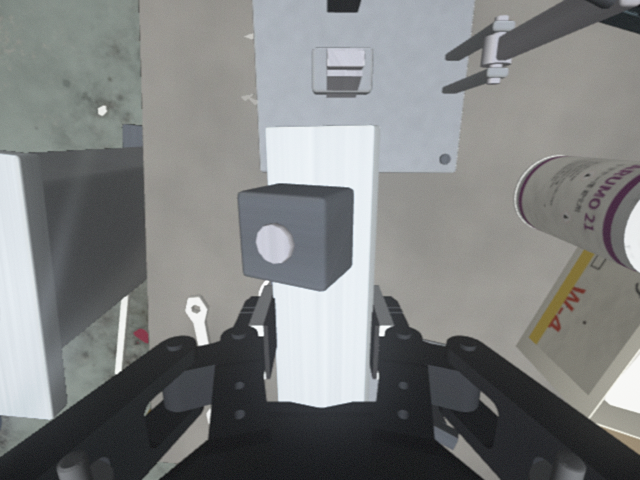

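The wrist view shows the knife edge's land centred at (346,56.5), and I predicted (346,58). So the ridge is at about (0.4496, 0.2655) and lined up. Moving over it and descending.

```bash

python3 -m handwheel '[[1,[0.6,0.1,0],0],[1,[0.7,0.1,0],0],[1,[0.7,0.1,0],0],[1,[0.7,0.1,0],0],[1,[0.45,0.08,0],0]]' 40 >/dev/null
python3 -c "
from h import *
to([.4526,.266,.075],96.3)"
python3 -m handwheel '[[1,[0,0,0.5],0],[1,[0,0,0.7],0],[1,[0,0,0.7],0],[1,[0,0,0.5],0],[1,[0,0,0.4],0]]' 40 
python3 -c "
from h import *
import pickle
to([.4526,.266,.0645],96.3)
s=shot('scene');w=shot('wrist');cv2.imwrite('pics/s4.png',np.hstack([w['img'][60:460,120:520],cv2.resize(s['img'][230:370,250:390],(400,400))]))
"
```

```text
t 7.05 pos [0.4529 0.2647 0.1945] yaw [-1.799e+02 -1.000e-01  9.640e+01] F [-0.23  0.15 -3.09] w 0.0372 units [0.03 0.   2.99] turn 0.01
t: 7.55
tool_pos: [0.4527, 0.2612, 0.0807]
tcp_rot: [-179.8, 0.1, 96.2]
force: [0.6, -0.1, -4.5]
width: 0.037
finger_force: 40.8
t 7.55 pos [0.4527 0.2612 0.0807] yaw [-1.798e+02  1.000e-01  9.620e+01] F [ 0.61 -0.06 -4.49] w 0.037 units [0.12 0.01 0.41] turn -0.02
```

View pics/s4.png

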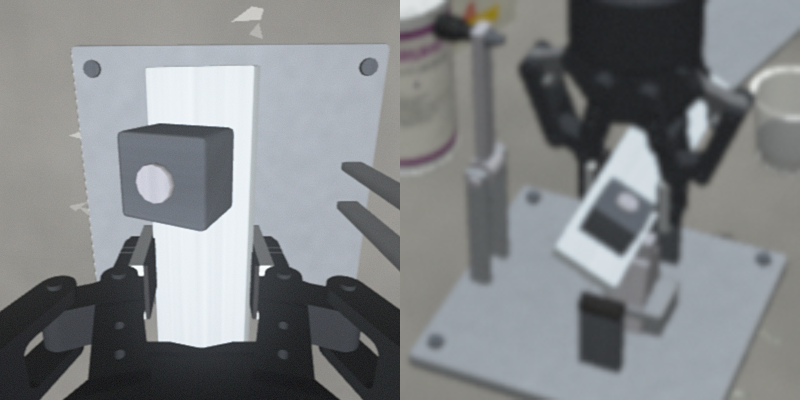

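The bar is over the edge with its low corner just above the land, and the marking arm stands clear. I'll lower until the force shows contact.

```bash

python3 -m handwheel '[[1,[0.08,0,0.2],0],[1,[0,0,0.1],0],[1,[0,0,0.05],0],[1,[0,0,0],0],[1,[0,0,0],0]]' 30 |egrep 'pos|force|width' 
python3 -m handwheel '[[1,[0,0,0.05],0],[1,[0,0,0.03],0],[1,[0,0,0.03],0],[1,[0,0,0],0],[1,[0,0,0],0]]' 30 |egrep 'pos|force|width' 

```

```text
tool_pos: [0.453, 0.2658, 0.0697]
force: [0.1, -0.3, -2.7]
width: 0.0369
finger_force: 40.9
tool_pos: [0.4527, 0.2657, 0.0648]
force: [-0.8, -0.7, -2.9]
width: 0.0367
finger_force: 40.9
```

```bash

python3 -m handwheel '[[1,[0,0,0.05],0],[1,[0,0,0.03],0],[1,[0,0,0],0],[1,[0,0,0],0],[1,[0,0,0],0]]' 30 |egrep 'pos|force|width' 
python3 -m handwheel '[[1,[0,0,0.05],0],[1,[0,0,0.03],0],[1,[0,0,0],0],[1,[0,0,0],0],[1,[0,0,0],0]]' 30 |egrep 'pos|force|width' 

```

```text
tool_pos: [0.4527, 0.2657, 0.0616]
force: [0.9, -0.2, -3.6]
width: 0.0369
finger_force: 40.9
tool_pos: [0.453, 0.2658, 0.0607]
force: [-4.3, -2.8, 10.4]
width: 0.037
finger_force: 43.5
```

```bash

python3 -m handwheel '[[0.57,[0,0,0],0],[0.56,[0,0,0],0],[0.55,[0,0,0],0],[0.54,[0,0,0],0],[0.54,[0,0,0],0]]' 20 |egrep 'pos|force|width' 
python3 -c "
from h import *
s=shot('scene');w=shot('wrist');cv2.imwrite('pics/s5.png',np.hstack([w['img'][60:460,120:520],cv2.resize(s['img'][230:370,250:390],(400,400))]))
t=shot('top','t5.png')
"
```

```text
tool_pos: [0.4532, 0.2664, 0.0594]
force: [-1.3, -0.3, 4.2]
width: 0.0392
finger_force: 4.6
```

View pics/s5.png

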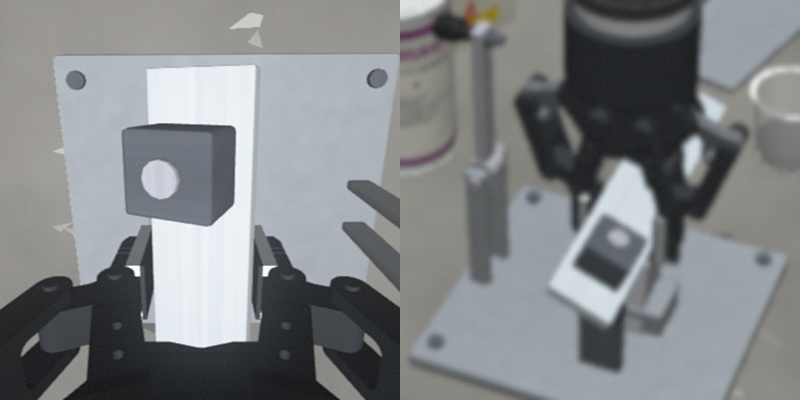

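Opening is letting the bar settle towards level while it stays between the fingers. I'll keep opening slowly.

```bash

python3 -m handwheel '[[0.53,[0,0,0],0],[0.53,[0,0,0],0],[0.52,[0,0,0],0],[0.52,[0,0,0],0],[0.51,[0,0,0],0]]' 20 |egrep 'pos|force|width' 
python3 -m handwheel '[[0.5,[0,0,0],0],[0.49,[0,0,0],0],[0.48,[0,0,0],0],[0.47,[0,0,0],0],[0.47,[0,0,0],0]]' 20 |egrep 'pos|force|width' 
python3 -c "
from h import *
s=shot('scene');w=shot('wrist');cv2.imwrite('pics/s6.png',np.hstack([w['img'][60:460,120:520],cv2.resize(s['img'][230:370,250:390],(400,400))]))
"
```

```text
tool_pos: [0.4525, 0.2653, 0.0581]
force: [0.3, -0.5, 0.8]
width: 0.0414
finger_force: 0.0
tool_pos: [0.4527, 0.2657, 0.0585]
force: [0.3, 0.9, 0.5]
width: 0.0455
finger_force: 0.0
```

View pics/s6.png

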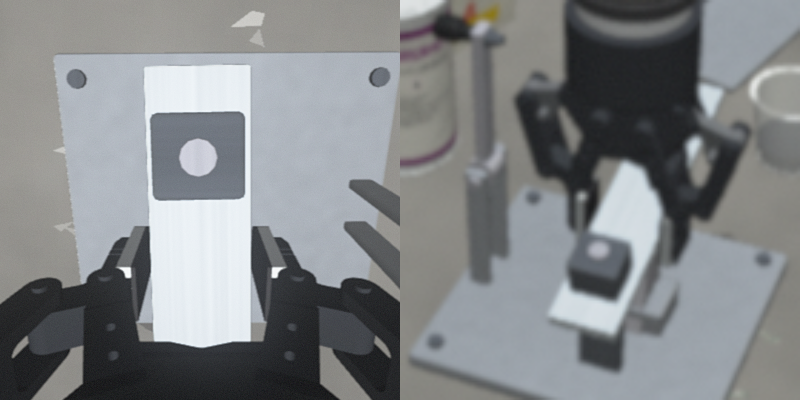

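The bar now lies flat across its width on the edge, with the block end low on the +y rest. I'll measure the tilt and the position along the bar numerically from the wrist camera.

```bash
cat >> h.py <<'E'
RIDGE=np.array([.4496,.2655,.072]); A=np.radians(6.3)
SX=np.array([np.cos(A),np.sin(A),0]); SY=np.array([-np.sin(A),np.cos(A),0])
def bar(dbg=True):
    c=shot('wrist'); g=c['img'].min(2)
    m=((g>185)&(c['img'].max(2).astype(int)-g<40)).astype(np.uint8); m[:60]=0
    k,l,st,ce=cv2.connectedComponentsWithStats(m)
    i=1+int(np.argmax([st[j,4] if 230<ce[j,0]<410 else 0 for j in range(1,k)])); P=[];v0=None
    for v in range(60,400):
        u=np.where(l[v]==i)[0]
        if len(u)<20: continue
        w=u[-1]-u[0]+1
        if v0 is None and w>60: v0=v
        if v0 is None or w>150: continue
        P.append((v,u[0]-.5,u[-1]+.5))
    P=np.array(P); P=P[(P[:,0]<v0+32)&(P[:,0]>v0+3)|(P[:,0]>v0+145)&(P[:,0]<v0+190)]
    L=np.polyfit(P[:,0],P[:,1],1);Rr=np.polyfit(P[:,0],P[:,2],1)
    print('resid',np.abs(np.polyval(L,P[:,0])-P[:,1]).max().round(1),np.abs(np.polyval(Rr,P[:,0])-P[:,2]).max().round(1),'v0',v0,'n',len(P))
    f=c['K'][0,0];cx,cy=c['K'][:2,2]
    def pt(v):
        a,b=np.polyval(L,v),np.polyval(Rr,v);Z=f*.04/(b-a)
        return c['P']+c['R']@np.array([((a+b)/2-cx)*Z/f,(v-cy)*Z/f,Z])
    E_,B=pt(v0-.5),pt(v0+170); d=(E_-B)/np.linalg.norm(E_-B)
    mid=E_-.1*d
    print('end',E_.round(4),'tilt(blockend up +)',np.degrees(np.arcsin(d[2])).round(1),'yaw',np.degrees(np.arctan2(-d[0],d[1])).round(1),'mid stand xy',((mid-RIDGE)@SX).round(4),((mid-RIDGE)@SY).round(4),'midz',mid[2].round(4))
E
python3 -c "
from h import *
bar();to([.4526,.266,.0585],96.3)"
```

```text
resid 1.4 1.0 v0 125 n 72
end [0.4425 0.3408 0.068 ] tilt(blockend up +) -9.6 yaw 7.3 mid stand xy 0.0029 -0.023 midz 0.0846
t 11.45 pos [0.4527 0.2656 0.0585] yaw [-180.     0.    96.2] F [-0.73  0.21 -0.46] w 0.045 units [ 0.01 -0.   -0.  ] turn -0.01
```

```bash

python3 -m handwheel '[[0.6,[0,0,0],0],[0.7,[0,0,0],0],[0.7,[0,0,-0.1],0],[0.7,[0,0,-0.1],0],[0.7,[-0.2,0,0],0]]' 30 |egrep 'pos|force|width' 
python3 -m handwheel '[[0.7,[0,0,0],0],[0.7,[0,0,0.08],0],[0.7,[0,0,0.08],0],[0.7,[0,0,0.03],0],[0.7,[0,0,0],0]]' 30 |egrep 'pos|force|width' 
python3 -c "
from h import *
bar();to([.4526,.266,.0585],96.3)"
```

```text
tool_pos: [0.4532, 0.2592, 0.0669]
force: [-0.2, 0.4, -4.0]
width: 0.0391
finger_force: 30.7
tool_pos: [0.4536, 0.2575, 0.0599]
force: [-1.7, -2.0, 5.8]
width: 0.0392
finger_force: 31.6
resid 1.1 0.6 v0 125 n 72
end [0.4437 0.3327 0.0701] tilt(blockend up +) -7.3 yaw 7.0 mid stand xy 0.0028 -0.0317 midz 0.0829
t 12.5 pos [0.4536 0.2575 0.0599] yaw [1.80e+02 1.00e-01 9.63e+01] F [-2.12 -2.48  5.78] w 0.039 units [ 0.21 -0.    0.03] turn -0.01
```

Contact is now about 32 mm along the bar. Releasing.

```bash

python3 -m handwheel '[[0.55,[0,0,0],0],[0.53,[0,0,0],0],[0.52,[0,0,0],0],[0.5,[0,0,0],0],[0.48,[0,0,0],0]]' 20 |egrep 'pos|force|width' 
python3 -m handwheel '[[0.46,[0,0,0],0],[0.46,[0,0,0],0],[0.46,[0,0,0],0],[0.46,[0,0,0],0],[0.46,[0,0,0],0]]' 20 |egrep 'pos|force|width' 
python3 -c "
from h import *
bar();to([.4526,.266,.0585],96.3)"
```

```text
tool_pos: [0.4537, 0.2581, 0.0589]
force: [0.2, 0.6, 0.1]
width: 0.0447
finger_force: 0.0
tool_pos: [0.4536, 0.2578, 0.0589]
force: [0.1, -0.6, 0.4]
width: 0.0462
finger_force: 0.0
resid 0.5 0.9 v0 131 n 50
end [0.4442 0.3306 0.0908] tilt(blockend up +) 8.9 yaw 7.1 mid stand xy 0.003 -0.0335 midz 0.0753
t 13.55 pos [0.4536 0.2577 0.0589] yaw [-180.     0.    96.2] F [-0.65 -0.55 -0.75] w 0.0459 units [ 0.21 -0.    0.01] turn -0.01
```

```bash

python3 -m handwheel '[[0.6,[0,0,0],0],[0.7,[0,0,0],0],[0.7,[0,0,-0.1],0],[0.7,[0,0,-0.1],0],[0.7,[0.11,0,0],0]]' 30 |egrep 'pos|force|width' 
python3 -m handwheel '[[0.7,[0,0,0],0],[0.7,[0,0,0.08],0],[0.7,[0,0,0.08],0],[0.7,[0,0,0.03],0],[0.7,[0,0,0],0]]' 30 |egrep 'pos|force|width' 
python3 -c "
from h import *
bar()"
python3 -m handwheel '[[0.55,[0,0,0],0],[0.54,[0,0,0],0],[0.53,[0,0,0],0],[0.52,[0,0,0],0],[0.51,[0,0,0],0]]' 20 |egrep 'pos|force|width' 
python3 -m handwheel '[[0.5,[0,0,0],0],[0.49,[0,0,0],0],[0.48,[0,0,0],0],[0.47,[0,0,0],0],[0.46,[0,0,0],0]]' 20 |egrep 'pos|force|width' 
python3 -c "
from h import *
bar();to([.4526,.266,.0585],96.3)"
```

```text
tool_pos: [0.4534, 0.2614, 0.067]
force: [-0.0, -0.3, -3.5]
width: 0.0392
finger_force: 30.8
tool_pos: [0.453, 0.262, 0.0597]
force: [-1.8, -1.7, 1.8]
width: 0.0391
finger_force: 31.4
resid 0.7 0.9 v0 131 n 50
end [0.4436 0.3348 0.0919] tilt(blockend up +) 10.4 yaw 6.9 mid stand xy 0.0028 -0.0288 midz 0.0738
tool_pos: [0.4536, 0.2624, 0.0592]
force: [-0.1, 0.3, 0.0]
width: 0.0421
finger_force: 0.0
tool_pos: [0.4531, 0.2621, 0.0593]
force: [-0.2, -0.6, 0.6]
width: 0.046
finger_force: 0.0
resid 0.5 0.9 v0 125 n 72
end [0.4438 0.3373 0.0705] tilt(blockend up +) -7.7 yaw 6.7 mid stand xy 0.0028 -0.0271 midz 0.0839
t 15.65 pos [0.4531 0.2621 0.0593] yaw [180.   -0.   96.2] F [ 0.61 -0.74 -0.39] w 0.046 units [ 0.1  -0.    0.02] turn -0.01
```

```bash

python3 -c "
from h import *
bar()"
for i in 1 2; do python3 -m handwheel '[[0.46,[0,0,0],0],[0.46,[0,0,0],0],[0.46,[0,0,0],0],[0.46,[0,0,0],0],[0.46,[0,0,0],0]]' 20 >/dev/null
python3 -c "
from h import *
bar()"; done
```

```text
resid 0.5 0.5 v0 126 n 72
end [0.4439 0.337  0.0709] tilt(blockend up +) -7.5 yaw 6.7 mid stand xy 0.0028 -0.0275 midz 0.0839
resid 1.3 0.5 v0 126 n 72
end [0.4438 0.337  0.0686] tilt(blockend up +) -9.5 yaw 6.8 mid stand xy 0.0029 -0.027 midz 0.0851
resid 1.3 0.5 v0 126 n 72
end [0.4438 0.337  0.0687] tilt(blockend up +) -9.5 yaw 6.8 mid stand xy 0.0029 -0.0269 midz 0.0851
```

Both tipped trials fit a balance point about 30 mm along the bar, and releases from a tilted start just rock over. So I'll level the bar in the grip first: shift it 40 mm and press the low end on the ridge. Then I'll set it down at 30 mm.

```bash

python3 -m handwheel '[[0.6,[0,0,0],0],[0.7,[0,0,0],0],[0.7,[0,0,0],0],[0.7,[0,0,-0.2],0],[0.7,[0,0,-0.1],0]]' 20 |egrep 'pos|force|width' 
python3 -m handwheel '[[0.7,[-0.3,0,0],0],[0.7,[-0.4,0,0],0],[0.7,[-0.3,0,0],0],[0.7,[0,0,0],0],[0.7,[0,0,0],0]]' 20 |egrep 'pos|force|width' 
python3 -c "
from h import *
bar();to([.4576,.222,.0593],96.3)"
python3 -m handwheel '[[0.7,[0,0,0.1],0],[0.7,[0,0,0.1],0],[0.7,[0,0,0.05],0],[0.7,[0,0,0],0],[0.7,[0,0,0],0]]' 20 |egrep 'pos|force|width' 
python3 -c "
from h import *
bar();to([.4576,.222,.0593],96.3)"
```

```text
tool_pos: [0.4528, 0.2619, 0.0714]
force: [-0.4, 0.8, -3.1]
width: 0.0394
finger_force: 22.3
tool_pos: [0.4575, 0.222, 0.0712]
force: [0.2, 1.2, -2.3]
width: 0.0398
finger_force: 22.3
resid 0.8 1.0 v0 126 n 72
end [0.4484 0.2969 0.08  ] tilt(blockend up +) -9.0 yaw 6.6 mid stand xy 0.0028 -0.0674 midz 0.0956
t 17.85 pos [0.4574 0.2229 0.0714] yaw [ 1.80e+02 -1.00e-01  9.63e+01] F [-1.1  -0.48 -3.33] w 0.0395 units [-0.02  0.    0.3 ] turn -0.01
tool_pos: [0.4574, 0.2226, 0.0614]
force: [-0.5, -1.2, -0.1]
width: 0.0391
finger_force: 22.5
resid 1.4 0.9 v0 124 n 72
end [0.4485 0.298  0.0782] tilt(blockend up +) -3.6 yaw 6.4 mid stand xy 0.0026 -0.0674 midz 0.0845
t 18.4 pos [0.4575 0.2226 0.0614] yaw [180.   -0.   96.3] F [-0.29 -0.77 -0.72] w 0.04 units [-0.02  0.    0.05] turn -0.01
```

```bash

python3 -m handwheel '[[0.7,[0,0,0.07],0],[0.7,[0,0,0],0],[0.7,[0,0,0],0],[0.7,[0,0,0],0],[0.7,[0,0,0],0]]' 20 |egrep 'pos|force|width' 
python3 -c "
from h import *
bar();bar();to([.4576,.222,.0593],96.3)"
```

```text
tool_pos: [0.4575, 0.2223, 0.0585]
force: [-0.4, -1.3, 0.7]
width: 0.0393
finger_force: 22.6
resid 1.4 0.9 v0 123 n 64
end [0.4486 0.2979 0.0796] tilt(blockend up +) -0.2 yaw 6.4 mid stand xy 0.0027 -0.0677 midz 0.0801
resid 1.4 0.8 v0 123 n 64
end [0.4486 0.2979 0.0797] tilt(blockend up +) -0.2 yaw 6.4 mid stand xy 0.0027 -0.0677 midz 0.08
t 19.0 pos [0.4575 0.2223 0.0585] yaw [180.    0.   96.2] F [ 0.24 -2.46  1.81] w 0.0395 units [-0.01  0.   -0.02] turn -0.01
```

```bash

python3 -m handwheel '[[0.7,[0,0,-0.1],0],[0.7,[0.3,0,0],0],[0.7,[0.4,0,0],0],[0.7,[0.24,0,0],0],[0.7,[0,0,0],0]]' 20 |egrep 'pos|force|width' 
python3 -m handwheel '[[0.7,[0,0,0.08],0],[0.7,[0,0,0],0],[0.7,[0,0,0.02],0],[0.7,[0,0,0],0],[0.7,[0,0,0],0]]' 20 |egrep 'pos|force|width' 
python3 -c "
from h import *
bar();to([.4576,.222,.0593],96.3)"
```

```text
tool_pos: [0.4522, 0.2628, 0.0625]
force: [-0.1, -0.1, -3.8]
width: 0.0397
finger_force: 22.2
tool_pos: [0.4535, 0.2593, 0.0585]
force: [-0.8, -0.0, -3.0]
width: 0.0395
finger_force: 22.2
resid 0.6 0.9 v0 123 n 66
end [0.4447 0.335  0.0787] tilt(blockend up +) -0.9 yaw 6.3 mid stand xy 0.0027 -0.0304 midz 0.0802
t 20.05 pos [0.4535 0.2595 0.0585] yaw [180.   -0.   96.2] F [ 0.96 -0.09 -3.09] w 0.04 units [-0.94  0.   -0.02] turn -0.01
```

```bash

python3 -m handwheel '[[0.7,[0,0,0.02],0],[0.7,[0,0,0.02],0],[0.7,[0,0,0],0],[0.7,[0,0,0],0],[0.7,[0,0,0],0]]' 20 |egrep 'pos|force|width' 
python3 -c "
from h import *
bar()"
```

```text
tool_pos: [0.4536, 0.2597, 0.058]
force: [-2.7, -2.6, 5.5]
width: 0.0398
finger_force: 23.1
resid 0.6 0.9 v0 123 n 65
end [0.4446 0.3353 0.0786] tilt(blockend up +) -0.5 yaw 6.4 mid stand xy 0.0029 -0.0301 midz 0.0796
```

Now it's in contact, level, with contact at 30.1 mm. Releasing slowly.

```bash

python3 -m handwheel '[[0.56,[0,0,0],0],[0.55,[0,0,0],0],[0.54,[0,0,0],0],[0.53,[0,0,0],0],[0.52,[0,0,0],0]]' 20 |egrep 'pos|force|width' 
python3 -m handwheel '[[0.51,[0,0,0],0],[0.5,[0,0,0],0],[0.48,[0,0,0],0],[0.46,[0,0,0],0],[0.46,[0,0,0],0]]' 20 |egrep 'pos|force|width' 
python3 -c "
from h import *
bar()"
python3 -m handwheel '[[0.44,[0,0,0],0],[0.42,[0,0,0],0],[0.4,[0,0,0],0],[0.4,[0,0,0],0],[0.4,[0,0,0],0]]' 20 |egrep 'pos|force|width' 
python3 -c "
from h import *
bar()"
```

```text
tool_pos: [0.4539, 0.2603, 0.0572]
force: [-0.9, 0.8, -0.1]
width: 0.041
finger_force: 0.0
tool_pos: [0.4534, 0.2597, 0.0568]
force: [0.9, -0.5, -0.2]
width: 0.0466
finger_force: 0.0
resid 1.1 0.7 v0 123 n 62
end [0.4447 0.3353 0.0794] tilt(blockend up +) 0.1 yaw 6.3 mid stand xy 0.0028 -0.0301 midz 0.0793
tool_pos: [0.4534, 0.2597, 0.0569]
force: [0.5, 0.2, -0.1]
width: 0.0512
finger_force: 0.0
resid 0.5 0.5 v0 123 n 61
end [0.4446 0.3353 0.08  ] tilt(blockend up +) -0.3 yaw 6.4 mid stand xy 0.0028 -0.0301 midz 0.0806
```

The bar is level and balanced, untouched. I'll open fully, retreat straight up, shut the fingers and go behind the marking arm.

```bash

python3 -m handwheel '[[0.3,[0,0,0],0],[0.2,[0,0,0],0],[0.1,[0,0,0],0],[0,[0,0,-0.1],0],[0,[0,0,-0.3],0]]' 20 |egrep 'pos|force|width' 
python3 -m handwheel '[[0,[0,0,-0.7],0],[0,[0,0,-0.9],0],[0,[0,0,-1],0],[0.5,[0,0,-1],0],[1,[0,0,-1],0]]' 20 |egrep 'pos|force|width' 
python3 -c "
from h import *
import pickle
c=shot('wrist','w9.png');s=shot('scene','s9.png');t=shot('top','t9.png')
pickle.dump((c,s,t),open('d9.pkl','wb'))
H=np.array([.544,.276,.094])
to(H+.062*SX+[0,0,.16],96.3)
for c_ in(s,t):
  # knob: dark blob near projected knob
  p=proj(c_,[.56,.278,.188]).astype(int);g=c_['img'].max(2)
  m=np.zeros_like(g);m[p[1]-22:p[1]+22,p[0]-22:p[0]+22]=(g[p[1]-22:p[1]+22,p[0]-22:p[0]+22]<60)
  k,l,st,ce=cv2.connectedComponentsWithStats(m);print(p,[(st[i].tolist(),ce[i].round(1).tolist()) for i in range(1,k) if st[i,4]>12])
v=np.hstack([cv2.resize(t['img'][200:340,190:330],(400,400)),cv2.resize(s['img'][230:370,250:390],(400,400))]);cv2.imwrite('pics/v10.png',v)
"
```

```text
tool_pos: [0.4525, 0.2591, 0.0724]
force: [-1.0, -0.1, 0.5]
width: 0.0852
finger_force: 0.0
tool_pos: [0.453, 0.2599, 0.2598]
force: [0.4, 1.0, -0.0]
width: 0.059
finger_force: 0.0
t 23.35 pos [0.4548 0.2615 0.2612] yaw [179.5  -0.2  96.3] F [ 0.41 -0.43 -0.49] w 0.0357 units [0.12 3.8  0.21] turn -0.0
[268 239] [([261, 235, 13, 9, 85], [267.3, 239.6])]
[238 217] [([233, 210, 10, 14, 109], [238.1, 216.1]), ([227, 229, 10, 10, 49], [231.7, 234.8])]
```

View pics/v10.png

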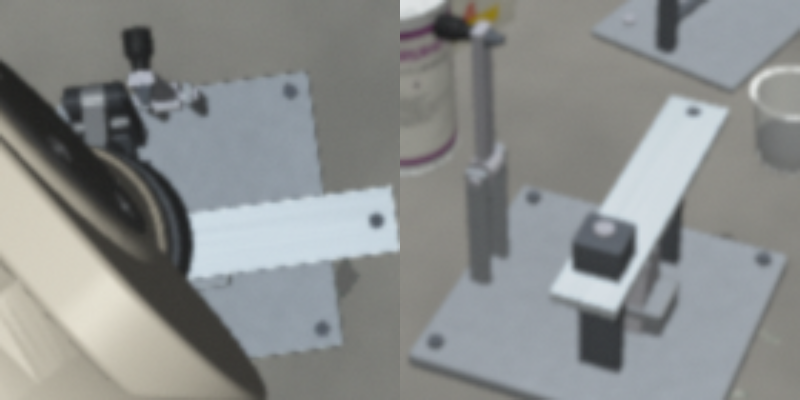

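Both views show the bar lying level on the edge, with the arm raised and its knob at about (0.56, 0.278, 0.188). Going over and behind the knob.

```bash

python3 -m handwheel '[[1,[0.06,0.6,0],0],[1,[0.06,0.8,0],0],[1,[0,0.9,0],0],[1,[0,0.9,0],0],[1,[0,0.6,0],0]]' 20 |egrep 'pos|force|width' 
python3 -m handwheel '[[1,[0,0,0.5],0],[1,[0,0,0.6],0],[1,[0,0,0.6],0],[1,[0,0,0.4],0],[1,[0,0,0],0]]' 20 |egrep 'pos|force|width' 
python3 -c "
from h import *
import pickle
c,s,t=pickle.load(open('d9.pkl','rb'))
k,e=tri(s,(267.3,239.6),t,(238.1,216.1));print(k,e,(k-RIDGE)@SX,(k-RIDGE)@SY)
p=sense()['tool_pos'];print((p-RIDGE)@SX,(p-RIDGE)@SY,p)
"
```

```text
tool_pos: [0.6057, 0.2799, 0.2549]
force: [-0.6, -0.3, -0.4]
width: -0.0001
finger_force: 0.0
tool_pos: [0.6017, 0.2793, 0.1686]
force: [0.2, 0.6, -0.1]
width: 0.0002
finger_force: 0.0
[0.5626378  0.27855599 0.18681022] 0.000859616297415186 0.11378785394860869 0.0005730144745032867
0.1526729067242316 -0.003006847729053513 [0.60168086 0.27926477 0.16856651]
```

```bash

python3 -m handwheel '[[1,[0.07,-0.25,0],0],[1,[0,-0.25,0],0],[1,[0,-0.25,0],0],[1,[0,-0.25,0],0],[1,[0,-0.25,0],0]]' 20 |egrep 'pos|force' 
python3 -m handwheel '[[1,[0,-0.25,0],0],[1,[0,-0.25,0],0],[1,[0,-0.25,0],0],[1,[0,-0.2,0],0],[1,[0,0,0],0]]' 20 |egrep 'pos|force' 
cat > k.py <<'E'
from h import *
def knob():
    out=[]
    w=shot('wrist');s=shot('scene')
    # arm angle from scene: knob dark blob left of/below gripper; report candidates
    g=s['img'].max(2);m=np.zeros_like(g);m[215:330,255:345]=(g[215:330,255:345]<55)
    k,l,st,ce=cv2.connectedComponentsWithStats(m);print([(st[i].tolist(),ce[i].round(0).tolist()) for i in range(1,k) if st[i,4]>12])
    p=sense()['tool_pos'];print('tcp stand',((p-RIDGE)@SX).round(4),((p-RIDGE)@SY).round(4),p[2].round(4))
    for th in (0,.2,.4,.6,.8,1,1.2):
        X=RIDGE*[1,1,0]+[0,0,.094]+.095*SX+SX*(-.095*np.cos(th)+.016*np.sin(th))+np.array([0,0,.095*np.sin(th)+.016*np.cos(th)])
        print(th,proj(s,X).round(0),end=' ')
if __name__=='__main__': knob()
E
python3 k.py
```

```text
tool_pos: [0.5538, 0.2794, 0.1751]
force: [0.2, -0.1, -0.7]
finger_force: 0.3
tool_pos: [0.5147, 0.2744, 0.1731]
force: [-0.2, 0.4, 0.9]
finger_force: 0.0
[([263, 215, 65, 39, 891], [295.0, 226.0]), ([302, 251, 12, 11, 75], [307.0, 256.0])]
tcp stand 0.067 0.0013 0.1729
0 [331. 293.] 0.2 [328. 283.] 0.4 [324. 274.] 0.6 [317. 265.] 0.8 [309. 256.] 1 [299. 249.] 1.2 [288. 244.]
```

The knob is now at (307,256) in the scene view, so the arm is at about 0.83 rad. Next I go over its top and press down along the arc.

```bash

python3 -m handwheel '[[1,[0,0.1,0],0],[1,[0,0,-0.4],0],[1,[0,0,-0.35],0],[1,[0,-0.4,0],0],[1,[0,-0.35,0],0]]' 20 |egrep 'pos|force' 
python3 -m handwheel '[[1,[0,0,0.2],0],[1,[0,-0.1,0.18],0],[1,[0,-0.15,0.18],0],[1,[0,-0.15,0.18],0],[1,[0,-0.1,0.1],0]]' 20 |egrep 'pos|force' 
python3 k.py
```

```text
tool_pos: [0.4908, 0.2721, 0.2039]
force: [-0.4, 0.2, 0.7]
finger_force: 0.0
tool_pos: [0.4694, 0.2693, 0.1685]
force: [-0.4, 0.8, 2.3]
finger_force: 0.7
[([284, 215, 61, 48, 1286], [319.0, 230.0]), ([315, 266, 10, 10, 59], [320.0, 270.0])]
tcp stand 0.0206 0.0011 0.1682
0 [331. 293.] 0.2 [328. 283.] 0.4 [324. 274.] 0.6 [317. 265.] 0.8 [309. 256.] 1 [299. 249.] 1.2 [288. 244.]
```

```bash

python3 -m handwheel '[[1,[0,-0.1,0.15],0],[1,[0,-0.1,0.15],0],[1,[0,-0.1,0.15],0],[1,[0,-0.1,0.15],0],[1,[0,-0.05,0.1],0]]' 20 |egrep 'pos|force' 
python3 k.py
python3 -m handwheel '[[1,[0,0,0.12],0],[1,[0,0,0.1],0],[1,[0,0,0.1],0],[1,[0,0,0.05],0],[1,[0,0,0],0]]' 20 |egrep 'pos|force' 
python3 k.py
```

```text
tool_pos: [0.452, 0.267, 0.1405]
force: [-0.2, 0.1, -0.2]
finger_force: 0.2
[([294, 215, 51, 64, 1705], [326.0, 238.0]), ([325, 282, 8, 9, 43], [329.0, 286.0])]
tcp stand 0.0024 0.0011 0.1405
0 [331. 293.] 0.2 [328. 283.] 0.4 [324. 274.] 0.6 [317. 265.] 0.8 [309. 256.] 1 [299. 249.] 1.2 [288. 244.] tool_pos: [0.4524, 0.2671, 0.126]
force: [-0.3, 0.2, -0.4]
finger_force: 0.0
[([293, 215, 52, 72, 1960], [325.0, 241.0]), ([328, 288, 7, 10, 42], [331.0, 293.0])]
tcp stand 0.0033 0.0014 0.1265
0 [331. 293.] 0.2 [328. 283.] 0.4 [324. 274.] 0.6 [317. 265.] 0.8 [309. 256.] 1 [299. 249.] 1.2 [288. 244.]
```

```bash

python3 -m handwheel '[[1,[0,0,0.04],0],[1,[0,0,0.03],0],[1,[0,0,0.02],0],[1,[0,0,0],0],[1,[0,0,0],0]]' 20 |egrep 'pos|force' 
python3 -m handwheel '[[1,[0,0,0.02],0],[1,[0,0,0.02],0],[1,[0,0,0],0],[1,[0,0,0],0],[1,[0,0,0],0]]' 20 |egrep 'pos|force' 

```

```text
tool_pos: [0.4526, 0.2672, 0.1229]
force: [-0.3, -0.1, 0.4]
finger_force: 0.0
tool_pos: [0.4526, 0.2673, 0.122]
force: [-2.1, -1.1, 6.3]
finger_force: 2.7
```

A 6 N reaction at 0.122 m means the marking point is on the bar. Retreating and checking.

```bash

python3 -m handwheel '[[1,[0,0,-0.05],0],[1,[0,0,-0.3],0],[1,[0,0,-0.6],0],[1,[0,0,-0.8],0],[1,[0,0,-0.8],0]]' 20 |egrep 'pos|force' 
python3 -m handwheel '[[1,[-0.5,0,0],0],[1,[-0.5,0,0],0],[1,[-0.5,0,0],0],[1,[-0.5,0,0],0],[1,[0,0,0],0]]' 20 |egrep 'pos|force' 
python3 k.py; python3 -c "
from h import *
s=shot('scene','s11.png');t=shot('top','t11.png');w=shot('wrist','w11.png')
# predicted bar corners, level, top z=.080
M=RIDGE-.0301*SY+.0028*SX; M[2]=.08
for c,n in((s,'s'),(t,'t')):
  g=c['img'].min(2)
  m=(g>150).astype(np.uint8)
  print(n,[proj(c,M+a*.02*SX+b*.1*SY).round(1).tolist() for a in(-1,1) for b in(-1,1)])
  p=proj(c,M-.06*SY).astype(int);k,l,st,ce=cv2.connectedComponentsWithStats(m);i=l[p[1],p[0]]
  pts=np.argwhere(l==i)[:,::-1].astype(np.int32);print(st[i],cv2.approxPolyDP(cv2.convexHull(pts),2,True)[:,0].tolist())
"
```

```text
tool_pos: [0.4523, 0.2673, 0.2247]
force: [0.3, 0.6, 0.6]
finger_force: 0.0
tool_pos: [0.4625, 0.1842, 0.2236]
force: [0.6, 0.8, 0.8]
finger_force: 0.0
[([328, 288, 7, 12, 63], [331.0, 293.0])]
tcp stand 0.0032 -0.0781 0.2237
0 [331. 293.] 0.2 [328. 283.] 0.4 [324. 274.] 0.6 [317. 265.] 0.8 [309. 256.] 1 [299. 249.] 1.2 [288. 244.] s [[364.9, 266.4], [324.9, 336.5], [344.5, 261.4], [301.6, 329.7]]
[ 276  263   89   76 1568] [[364, 267], [325, 338], [302, 332], [276, 284], [280, 280], [344, 263]]
t [[330.7, 288.1], [217.4, 303.4], [327.6, 265.6], [214.9, 280.7]]
[  226   233   212   247 18118] [[437, 479], [355, 478], [255, 326], [227, 275], [226, 268], [278, 233], [285, 239], [320, 283]]
```

```bash
python3 -c "
from rig import job_done,sense
print(sense()['t']);print(job_done())"
```

```text
30.0
the job is handed in; nothing more can be done
None
```

I handed the job in at 30.0 s: the bar lies level on the knife edge, balancing about 30 mm from its middle towards the block, with the marking point resting on it. The robot is clear; I saw no contact with the tin or cup, but did not re-measure them, and the hand-in returned no verdict.

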